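# File a sample cassette into a tight rack row

## Robot

A 6-joint arm with a two-finger parallel gripper is mounted at the origin on the work surface. World frame = base frame: x ahead of the robot, y to its left, z up, the work surface at z = 0. Lengths are in m, angles in degrees, forces in N, time in s.
With the tool pointing down it reaches from about 0.3 to 0.75 m from the base axis. Payload 8.5 kg.
Tool frame: the origin (TCP) lies on the centre line of the jaws, within the pads' length; the fingertips stand env.tcp_to_tips ahead of it and the grasp point (between the pads) lies 8 mm behind it (env.tcp_to_tips is the distance from the TCP to the fingertips, in m); z points along the fingers, y is the direction in which the jaws open and shut (so a half turn about z gives the same grasp; the last joint's range is limited). The gripper opens to 85 mm and grips with 20 to 120 N. Pads are 22 mm wide; open, the fingers measure 114 mm over their backs; the gripper's body (76 mm by 85 mm) begins 54 mm behind the grasp point. The pads swing forward as they close: fully open they stand 13 mm farther back than shut.
Start: joints at [58.425, 21.807, 74.336, -0, 83.858, -12.336], TCP at [0.181, 0.519, 0.242] pointing down, gripper open.
Joint ranges: [-178.18, 178.18], [-50.72, 133.34], [12.68, 142.11], [-81.47, 261.47], [9.98, 163.14], [-165.26, 165.26]. Speed limits (degrees/s): [136.94, 136.94, 180, 180, 180, 180].

## Interface

Orientations are given as a 3x3 rotation matrix whose columns are the frame's x, y, z axes.
In Python, from rig import env gives the robot as it stands. The module is installed in compiled form; this text tells all that it offers.
- The arm moves only by the tool carry_out, never from a script. Its argument "rows" is a list of rows, each an object of numbers: "tx", "ty", "tz": the shift along the tool's x, y, z in cm; "yaw": the turn about the tool's z in rad. In form: [{"tx": .., "ty": .., "tz": .., "yaw": ..}, ...]. A call has 1 to 12 rows; each row shifts and turns the pose as measured when the row begins, along the tool's axes as they then stand; what a row does not reach is not made up. A row lasts 1/10 s, in which the tool goes at most 50 mm and 8.59 degrees, less where a joint would pass 70% of its speed; a pose out of reach is approached as far as the arm can. A call is refused whole if a number of a shift passes 5 or a number of a turn 0.15, either way. A call with a gripper value outside its range is refused whole. "jaw" is the closure, from -1 (fully open) to 1 (shut), set as the call begins (left out, the last holds). The fingers move at their own pace and stop on an object; "squeeze" is the grip in N (left out, the last holds). Time passes only in rows, so rows that do not move let the fingers close. It gives the time, the measured TCP pose, the force and the opening at its end, in the units of the state.
- env.observe(): the state, without advancing time (a new reading comes with each control period).
- env.get_image(name): name is "side" or "top"; returns the picture (400x640x3 uint8, red, green, blue); there is no depth.
- env.camera_params(name): a dict with "vertical_fov" (degrees; the focal length in pixels is half the picture's height over the tangent of half this angle, whatever the lens; pixels are square), "cx", "cy" (the principal point, pixels), "view" (4x4, takes a point from world to camera coordinates). Camera axes: x right, y up, looking along -z (the intrinsics and any distortion apply to the point x, -y, -z); pixel columns grow to the right and rows downward; lengths in m; the calibration is good to about 2 mm. A picture is of the moment at which its call begins. camera_params takes no time and is no camera call.
- env.close_job(): hands the job in, once; it reports no verdict.
The state is a dict: "time_s": time; "q": joint angles; "qvel": joint speeds; "joint_efforts": joint torques, N m; "position": TCP position; "tool_rot": TCP orientation; "ft_force": force on the tool from outside, world axes, zero at the start; "wrist_torque": the same for the moment, N m; "grip_width": finger opening in m.
Only numpy, scipy, OpenCV 4.12 (cv2) and the standard library are available. Lean on these libraries where they do the work, as an engineer would, in place of code of your own. Each camera call takes 0.05 s, during which the arm holds its last target. There are 200 camera calls.

## Task

Put the sample cassette that stands alone on the bench into the rack's row, directly to the left (as seen from the robot) of the cassette with the round lifting post: slide the neighbours apart along the rack, up against its ends, then lower the sample into the gap until it stands on the rack's floor like the rest. Be gentle: feel for the ends and never push or press hard (25 N is too much), do not lift out or tip over the cassettes of the row, and leave the other things on the bench alone; in the end all six cassettes stand upright on the rack's floor, at rest.

Things in the scene. Friction and masses are not known exactly. Their poses are not given: they have to be found in the camera images.
- sample_mid (a point): the sample cassette, standing alone on the bench right of the rack: black, 64 (x) x 36 (y) x 50 mm high, on top a metal lifting blade 10 (x) x 20 (y) x 40 mm tall (90 mm overall); its broad faces taper in by 5 mm each below 12 mm: foot 26 mm wide. About 0.19 kg. Same when turned by half a turn. Point: its centre, 45 mm above its underside; z up
- marker_mid (a point): the round-tabbed cassette: body, foot, height and point as the sample cassette, but its lifting tab is a round metal post, 18 mm in diameter, 40 mm tall, with a 28 mm round flange 5 mm high at its foot. Second, third or fourth of the row. Stands in the rack, axes parallel to the rack's. A cassette pushed by its tab tips unless the tab is held firmly (50 N grip)
- rack: fixed metal rack, a tray 94 (x) x 320 (y) mm; origin under its centre, on the bench; x away from the robot, y along the row to the left, z up. Floor 12 mm above the bench; lips 28 mm above the bench along both long sides leave a channel 74 mm wide in x about x = 0. Five cassettes pushed to both end plates leave a gap of 36 mm, just a cassette's width, no play: the tapered foot finds its way and wedges the row apart
- row_ends: the rack's adjustable ends; origin: the rack's middle, on its floor, axes as the rack's. Two upright end plates, 54 mm high above the bench, close the row; both are firm springs (10 N/mm, 6 mm of give) and stand 216 mm apart. Their joint frame is locked somewhere along the tray, its middle up to 12 mm to either side (y) of this point: where is not reported and must be felt for. Over 25 N damages plates or cassettes
- row_left_mid (a point): the leftmost (+y) cassette of the row: same size, shape and point as the sample cassette. Stands in the rack, axes parallel to the rack's. The five start about 1 mm apart, with free room at both ends. Each slides on the floor with 1 to 2 N of friction, more while the grip presses its foot down
- row_a_mid (a point): a cassette of the row, second, third or fourth in it: same size, shape and point as the sample cassette. Stands in the rack, axes parallel to the rack's.
- row_b_mid (a point): another cassette of the row, second, third or fourth in it: same size, shape and point as the sample cassette. Stands in the rack, axes parallel to the rack's.
- row_right_mid (a point): the rightmost (-y) cassette of the row: same size, shape and point as the sample cassette. Stands in the rack, axes parallel to the rack's.
- pot: a small glass jar with a metal lid, 44 mm across, 45 mm high; leave it alone; origin at its underside
- loupe: a black loupe, 40 mm across, 34 mm high; leave it alone; origin at its underside
- wash_bottle: a white bottle, 54 mm across, 130 mm high; leave it alone; origin at its underside
- filter_box: a flat clear box 110 x 85 x 28 mm; leave it alone; origin at its underside
- driver: a screwdriver with a black handle, 150 mm long, lying along its x; leave it alone
- weight: a steel weight with a knob, 28 mm across, 40 mm high; leave it alone; origin at its underside
- mouse: a black computer mouse 100 x 58 x 30 mm; leave it alone; origin at its underside
Not all that is in view belongs to the job. What is shaped like the part that bears row_left_mid but red is not meant.

How it is judged (in metres and radians):
At the end, for the whole second after the job is handed in: The sample stands on the rack's floor (within 3 mm), upright (0.08 rad), within 8 mm of the channel's middle line, its centre 32 to 49 mm left (+y) of the round-tabbed cassette's; the five others also stand on the floor (3 mm), upright (0.08 rad); all at rest (10 mm/s) (z of sample in the frame of rack between 0.009 and 0.015 m and angle between each of sample, row_left, row_a, marker, row_b, row_right's own z axis and vertical below 0.08 rad and y of sample in the frame of marker between 0.032 and 0.049 m and x of sample in the frame of rack between -0.008 and 0.008 m and linear speed of each of sample, row_left, row_a, marker, row_b, row_right below 0.01 m/s and z of each of row_left, row_a, marker, row_b, row_right in the frame of rack below 0.015 m); the robot touches nothing.
It fails at once if a cassette of the row lifted more than 15 mm off the rack's floor, or tipped by more than 0.35 rad (z of any of row_left, row_a, marker, row_b, row_right in the frame of rack above 0.027 m or angle between any of row_left, row_a, marker, row_b, row_right's own z axis and vertical above 0.35 rad).
It fails at once if more than 25 N between a cassette and an end plate (contact force between any of row_left, row_a, marker, row_b, row_right, sample and row_ends above 25 N).
It fails at once if more than 25 N between the sample cassette and the rack or a cassette of the row (contact force between sample and rack above 25 N or contact force between sample and row_left above 25 N or contact force between sample and row_a above 25 N or contact force between sample and marker above 25 N or contact force between sample and row_b above 25 N or contact force between sample and row_right above 25 N).
It fails at once if the robot pushes the rack or its end plates directly with more than 25 N (contact force between any of rack, row_ends and the fingers above 25 N or contact force between any of rack, row_ends and the arm above 25 N).
It fails at once if another thing on the bench moved by more than 30 mm (distance of any of pot, loupe, wash_bottle, filter_box, driver, weight, mouse from where it was at the start of the episode above 0.03 m).
It also fails if it takes over 61 s, if anything falls off the work surface, if the arm or the gripper's body presses on something with over 40 N, if the wrist force passes 120 N, or if a joint passes its speed limit or range.

## Working session

There is one attempt and no reset: what is moved stays moved. The work goes in short steps, Python scripts to look and compute and a tool call to move; the robot and the scene stay as the last step left them, time stands still between calls to the robot, and variables do not carry over. Pictures are saved under pics/ and viewed, about 8 in all and at most 12, crops included, and the job is handed in when it is done.

Besides the shell and the picture viewer there is one more tool, called after "Request:" as name(argument=value, ...), one argument or row to a line, values as JSON. carry_out: Moves the arm, as the interface text tells. Its arguments: {"type":"object","properties":{"rows":{"type":"array","items":{"type":"object","properties":{"tx":{"type":"number"},"ty":{"type":"number"},"tz":{"type":"number"},"yaw":{"type":"number"}}}},"jaw":{"type":"number"},"squeeze":{"type":"number"}},"required":["rows"]}

```bash
mkdir -p pics; ls; python3 - <<'E'
from rig import env
import cv2
for n in("top","side"):
    im=env.get_image(n); cv2.imwrite(f"pics/{n}0.png",im[:,:,::-1])
    print(n,env.camera_params(n))
s=env.observe(); print(s,env.tcp_to_tips)
E
```

```text
pics
top {'vertical_fov': 51.74033946460172, 'cx': 318.6030314675592, 'cy': 195.97886771606204, 'view': array([[-3.46787143e-04, -9.99992677e-01,  3.81134570e-03,
        -1.02115161e-01],
       [ 9.96598270e-01, -3.15036011e-05,  8.24129117e-02,
        -5.92429591e-01],
       [-8.24121880e-02,  3.82696026e-03,  9.96590982e-01,
        -9.15596220e-01],
       [ 0.00000000e+00,  0.00000000e+00,  0.00000000e+00,
         1.00000000e+00]])}
side {'vertical_fov': 44.63742690739146, 'cx': 322.58508034046304, 'cy': 200.8151330459382, 'view': array([[-0.99577649, -0.08974342, -0.0193729 ,  0.5742018 ],
       [ 0.0494187 , -0.70175911,  0.71069821, -0.16252116],
       [-0.0773756 ,  0.70673918,  0.70323023, -0.92010184],
       [ 0.        ,  0.        ,  0.        ,  1.        ]])}
{'time_s': 0.1, 'q': array([ 5.84261020e+01,  2.18368806e+01,  7.43794078e+01, -7.78958075e-04,
        8.38572804e+01, -1.23347591e+01]), 'qvel': array([-0.0628169 , -0.2390929 , -0.07136639,  0.06424163,  0.00715718,
       -0.05397462]), 'joint_efforts': array([ 4.00770485e-03, -4.49222124e+01, -2.31660980e+01, -1.08008987e-04,
        3.59634680e-03, -1.01135388e-06]), 'position': array([0.18109534, 0.51906948, 0.24178175]), 'tool_rot': array([[-9.44151896e-01,  3.29509880e-01, -6.60791976e-04],
       [ 3.29510439e-01,  9.44151290e-01, -1.10101549e-03],
       [ 2.61092114e-04, -1.25726372e-03, -9.99999176e-01]]), 'ft_force': array([-0.56988885, -0.56993509, -0.16938988]), 'wrist_torque': array([-0.00258328, -0.04040695, -0.03682903]), 'grip_width': 0.08521422442429973} 0.011
```

View pics/top0.png

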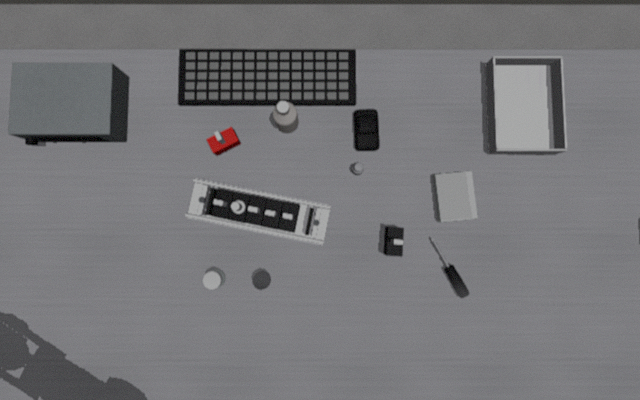

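View pics/side0.png

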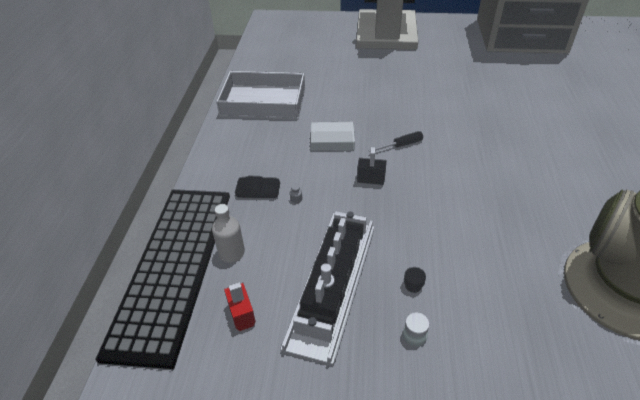

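The top view shows the rack from (188,205) to (328,230). Its row has tabs at about (219,203), (238,207, round), (253,210), (270,213) and (288,216). The lone black cassette is at (394,241), and a red decoy is at (223,140).

Candidates for the sample are the black one at (394,241) and the red one at (223,140). The black one right of the rack fits. The round post is second from the left, so the gap goes between tabs 1 and 2. I'll confirm this in an enlarged crop.

```bash
cat > h.py <<'E'
import numpy as np, cv2
from rig import env
def cam(n):
    p=env.camera_params(n); f=200/np.tan(np.radians(p['vertical_fov']/2)); return p,f
def ray(n,u,v):
    p,f=cam(n); V=p['view']; R=V[:3,:3]; c=-R.T@V[:3,3]
    d=R.T@np.array([(u-p['cx'])/f,-(v-p['cy'])/f,-1]); return c,d
def plane(n,u,v,z):
    c,d=ray(n,u,v); return c+d*(z-c[2])/d[2]
def proj(n,P):
    p,f=cam(n); q=p['view'][:3,:3]@np.asarray(P)+p['view'][:3,3]
    return p['cx']+f*q[0]/-q[2], p['cy']-f*q[1]/-q[2]
def tri(a,b):
    (c1,d1),(c2,d2)=ray('top',*a),ray('side',*b)
    A=np.stack([d1,-d2],1); t=np.linalg.lstsq(A,c2-c1,rcond=None)[0]
    p,q=c1+t[0]*d1,c2+t[1]*d2; return (p+q)/2,np.linalg.norm(p-q)
E
python3 - <<'E'
from h import *
t=cv2.imread('pics/top0.png'); s=cv2.imread('pics/side0.png')
g=cv2.cvtColor(t,6)
a=cv2.resize(t[170:260,180:335],None,fx=4,fy=4,interpolation=cv2.INTER_CUBIC)
b=cv2.resize(t[215:265,375:415],None,fx=4,fy=4,interpolation=cv2.INTER_CUBIC)
c=cv2.resize(s[135:360,280:400],None,fx=2.6,fy=2.6,interpolation=cv2.INTER_CUBIC)  # not used if too big
W=np.zeros((600,800,3),np.uint8)
W[:360,:620]=a; W[:200,630:790]=b
d=cv2.resize(s[205:310,285:375],None,fx=2.2,fy=2.2,interpolation=cv2.INTER_CUBIC)
W[365:365+d.shape[0],:d.shape[1]]=d
e=cv2.resize(s[140:190,345:400],None,fx=4,fy=4,interpolation=cv2.INTER_CUBIC)
W[365:565,250:470]=e
cv2.imwrite('pics/crop1.png',W)
# blade blobs in top
for (n,im,x0,x1,y0,y1) in (('top',g,205,300,193,228),('top',g,382,408,222,260)):
    r=im[y0:y1,x0:x1]
    for th in (110,130):
        k,l,st,ce=cv2.connectedComponentsWithStats((r>th).astype(np.uint8))
        for i in range(1,k):
            if 8<st[i,4]<150:
                w=np.where(l==i,r.astype(float)-60,0);ys,xs=np.mgrid[y0:y1,x0:x1]
                u,v=(w*xs).sum()/w.sum(),(w*ys).sum()/w.sum()
                print(th,st[i],u.round(2),v.round(2),plane('top',u,v,.102 if x1<310 else .09).round(4))
E
```

```text
110 [ 8  6 10  7 52] 217.71 202.03 [0.5733 0.1086 0.102 ]
110 [ 26   7  14  14 131] 237.39 206.59 [0.5638 0.0675 0.102 ]
110 [43 13 10  7 52] 252.44 208.87 [0.559 0.036 0.102]
110 [60 17 10  7 52] 269.54 212.6 [5.513e-01 3.000e-04 1.020e-01]
110 [91 17  4 18 43] 298.1 221.08 [ 0.5336 -0.0593  0.102 ]
110 [78 20 10  7 51] 287.17 215.79 [ 0.5446 -0.0365  0.102 ]
130 [ 9  6  9  7 44] 217.96 202.04 [0.5733 0.1081 0.102 ]
130 [ 26   8  14  13 113] 237.29 206.58 [0.5638 0.0677 0.102 ]
130 [43 13 10  6 43] 252.22 208.76 [0.5593 0.0365 0.102 ]
130 [60 17 10  6 46] 269.65 212.52 [5.514e-01 1.000e-04 1.020e-01]
130 [91 18  4 17 39] 298.14 221.33 [ 0.5331 -0.0593  0.102 ]
130 [78 20  9  6 44] 286.95 215.72 [ 0.5448 -0.036   0.102 ]
130 [12 17 10  6 47] 398.15 241.65 [ 0.4906 -0.2692  0.09  ]
```

View pics/crop1.png

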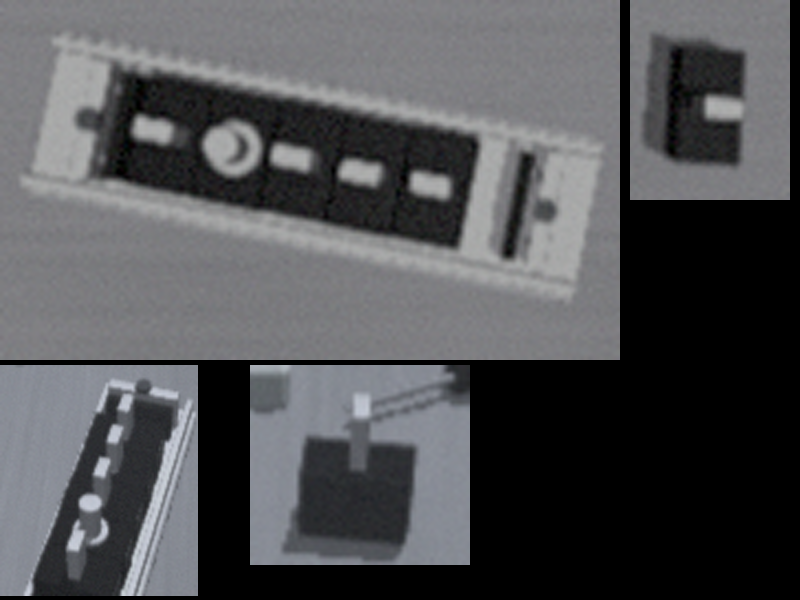

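The crop confirms it. The five-cassette row has the round post second from the left, and the lone black cassette with a blade is the sample. In the side crop the blade top is at crop (362,398), which is full-image (373,148). Next I get the rack frame and cross-check heights with the side view.

```bash
cat >> h.py <<'E'
def plan(P,ang,v=4.5,w=0.14):
    """rows (tool axes, cm, rad) to bring TCP to P with tool y at world angle ang (deg)"""
    s=env.observe(); R=s['tool_rot']; d=np.asarray(P)-s['position']
    a=np.degrees(np.arctan2(R[1,1],R[0,1])); da=(ang-a+180)%360-180
    n=int(max(1,np.ceil(np.linalg.norm(d)*100/v),np.ceil(abs(np.radians(da))/w)))
    for i in range(n):
        th=np.radians(a+da*i/n); y=np.array([np.cos(th),np.sin(th)]); x=np.array([-y[1],y[0]])*-1*-1
        # tool z down: x = y cross z -> (-sin..)
        x=np.cross([y[0],y[1],0],[0,0,-1])[:2]
        q=d/n*100
        print({"tx":round(q[:2]@x,2),"ty":round(q[:2]@y,2),"tz":round(-q[2],2),"yaw":round(-np.radians(da)/n,3)})
def st():
    s=env.observe();R=s['tool_rot'];print('t',round(s['time_s'],2),s['position'].round(4),'ang',np.degrees(np.arctan2(R[1,1],R[0,1])).round(2),'F',s['ft_force'].round(2),'T',s['wrist_torque'].round(2),'w',round(s['grip_width'],4))
E
python3 - <<'E'
from h import *
C=[plane('top',180+x/4,170+y/4,.028) for x,y in((60,38),(603,150),(575,297),(22,183))]
C=np.array(C); print(C.round(4)); c=C.mean(0); print('rack c',c.round(4),'len',np.linalg.norm(C[0]-C[1]),np.linalg.norm(C[2]-C[3]),'wid',np.linalg.norm(C[1]-C[2]),np.linalg.norm(C[0]-C[3]))
d=C[0]-C[1]+C[3]-C[2]; t=np.degrees(np.arctan2(-d[0],d[1])); print('yaw',t)
B=np.array([[.5733,.1084],[.559,.0363],[.5513,.0002],[.5447,-.0363]]);k=np.polyfit(B[:,1],B[:,0],1);print('row yaw',-np.degrees(np.arctan(k[0])))
tr=np.radians(t);X=np.array([np.cos(tr),np.sin(tr)]);Y=np.array([-X[1],X[0]])
for b in B: print('rackframe',((b-c[:2])@X).round(4),((b-c[:2])@Y).round(4))
g=cv2.cvtColor(cv2.imread('pics/side0.png'),6)
# side-view: tops of blades expected pixels vs seen
for p in [(*b,.102) for b in B]+[(.5662,.0724,.102),(.4906,-.2692,.09)]: print('side proj',np.round(proj('side',p),1),'top',np.round(proj('top',p),1))
print('sample tri',tri((398.15,241.65),(373,148.5)), 'post tri',tri((236.2,205.75),(325.9,267.5)))
# sample body mask
t0=cv2.cvtColor(cv2.imread('pics/top0.png'),6)[220:262,380:410]
print(t0[::3,::2])
E
```

```text
[[ 0.6298  0.1792  0.028 ]
 [ 0.5659 -0.1297  0.028 ]
 [ 0.4832 -0.1138  0.028 ]
 [ 0.5473  0.1986  0.028 ]]
rack c [0.5565 0.0336 0.028 ] len 0.31542950419066196 0.3188758733837468 wid 0.08430288644834188 0.08473433169561427
yaw -11.64299922124589
row yaw -11.258031706552394
rackframe 0.0013 0.0767
rackframe 0.0019 0.0032
rackframe 0.0016 -0.0337
rackframe 0.0025 -0.0708
side proj [317.6 283.1] top [217.8 202.1]
side proj [329.5 250.3] top [252.3 208.9]
side proj [335.3 235.2] top [269.6 212.6]
side proj [340.2 220.8] top [287.1 215.7]
side proj [323.7 266.2] top [235.  205.4]
side proj [371.1 149.4] top [398.1 241.7]
sample tri (array([ 0.48864429, -0.26864538,  0.09303192]), np.float64(0.004126121023951303)) post tri (array([0.56422847, 0.07092267, 0.09681678]), np.float64(0.00328493147884291))
[[128 129 127 127 129 124 126 126 126 128 129 128 124 127 130]
 [105 107 122 124 122 123 123 121 124 126 123 124 125 126 127]
 [ 93  74  70  49  59  62  65  62  84 111 120 125 126 127 127]
 [ 89  74  64   1  33  28  35  38  34  32  31  39 117 127 127]
 [ 77  80  60  14  34  31  43  41  42  41  37  42 121 131 126]
 [ 73  79  43  20  41  28  37  25  47  39  31  48 118 127 126]
 [ 82  77  41  13  10  15  24  68  65  63  49  48 122 127 126]
 [ 78  76  42  16  27  35  48 161 170 170 171 163 125 124 124]
 [ 71  79  41  14  47  43  35 109 118 135 137 135 123 127 126]
 [ 75  77  30  14  40  40  36  41  32  37  33  74 123 127 124]
 [ 78  73  24  22  36  45  38  37  40  37  29  72 123 127 126]
 [122 101  46  21  37  33  40  35  37  40  36  84 125 124 130]
 [121 125 123 114 115 108 107  99 104  94  85 111 126 123 124]
 [125 124 122 123 127 126 124 126 126 122 125 125 129 124 126]]
```

```bash
python3 - <<'E'
from h import *
st(); plan([.5727,.1084,.15],-11.3)
E
```

```text
t 0.1 [0.1811 0.5191 0.2418] ang 70.76 F [-0.57 -0.57 -0.17] T [-0.   -0.04 -0.04] w 0.0852
{'tx': np.float64(-3.89), 'ty': np.float64(-1.99), 'tz': np.float64(0.71), 'yaw': np.float64(0.11)}
{'tx': np.float64(-4.08), 'ty': np.float64(-1.55), 'tz': np.float64(0.71), 'yaw': np.float64(0.11)}
{'tx': np.float64(-4.23), 'ty': np.float64(-1.09), 'tz': np.float64(0.71), 'yaw': np.float64(0.11)}
{'tx': np.float64(-4.32), 'ty': np.float64(-0.62), 'tz': np.float64(0.71), 'yaw': np.float64(0.11)}
{'tx': np.float64(-4.36), 'ty': np.float64(-0.14), 'tz': np.float64(0.71), 'yaw': np.float64(0.11)}
{'tx': np.float64(-4.35), 'ty': np.float64(0.34), 'tz': np.float64(0.71), 'yaw': np.float64(0.11)}
{'tx': np.float64(-4.29), 'ty': np.float64(0.81), 'tz': np.float64(0.71), 'yaw': np.float64(0.11)}
{'tx': np.float64(-4.17), 'ty': np.float64(1.28), 'tz': np.float64(0.71), 'yaw': np.float64(0.11)}
{'tx': np.float64(-4.01), 'ty': np.float64(1.73), 'tz': np.float64(0.71), 'yaw': np.float64(0.11)}
{'tx': np.float64(-3.79), 'ty': np.float64(2.16), 'tz': np.float64(0.71), 'yaw': np.float64(0.11)}
{'tx': np.float64(-3.53), 'ty': np.float64(2.57), 'tz': np.float64(0.71), 'yaw': np.float64(0.11)}
{'tx': np.float64(-3.23), 'ty': np.float64(2.94), 'tz': np.float64(0.71), 'yaw': np.float64(0.11)}
{'tx': np.float64(-2.89), 'ty': np.float64(3.28), 'tz': np.float64(0.71), 'yaw': np.float64(0.11)}
```

Request:
carry_out(
  rows=[
    {"tx": -3.9,"ty": -2.0,"tz": 0.7,"yaw": 0.11},
    {"tx": -4.1,"ty": -1.5,"tz": 0.7,"yaw": 0.11},
    {"tx": -4.2,"ty": -1.1,"tz": 0.7,"yaw": 0.11},
    {"tx": -4.3,"ty": -0.6,"tz": 0.7,"yaw": 0.11},
    {"tx": -4.4,"ty": -0.1,"tz": 0.7,"yaw": 0.11},
    {"tx": -4.3,"ty": 0.3,"tz": 0.7,"yaw": 0.11},
    {"tx": -4.3,"ty": 0.8,"tz": 0.7,"yaw": 0.11},
    {"tx": -4.2,"ty": 1.3,"tz": 0.7,"yaw": 0.11},
    {"tx": -4.0,"ty": 1.7,"tz": 0.7,"yaw": 0.11},
    {"tx": -3.8,"ty": 2.2,"tz": 0.7,"yaw": 0.11},
    {"tx": -3.5,"ty": 2.6,"tz": 0.7,"yaw": 0.11},
    {"tx": -3.2,"ty": 2.9,"tz": 0.7,"yaw": 0.11},
  ],
  jaw=-1,
)

```text
time_s: 1.3
position: [0.5441, 0.122, 0.1518]
tool_rot: [[0.128, 0.992, -0.005], [0.992, -0.128, -0.001], [-0.001, -0.005, -1.0]]
ft_force: [0.3, 1.1, -0.4]
grip_width: 0.0854
```

```bash
python3 - <<'E'
from h import *
st(); plan([.5727,.1084,.13],-11.3)
E
```

```text
t 1.3 [0.5441 0.122  0.1518] ang -7.38 F [ 0.29  1.1  -0.38] T [0.02 0.01 0.02] w 0.0854
{'tx': np.float64(-0.99), 'ty': np.float64(3.01), 'tz': np.float64(2.18), 'yaw': np.float64(0.068)}
```

Request:
carry_out(
  rows=[
    {"tx": -0.5,"ty": 1.5,"tz": 1.0,"yaw": 0.034},
    {"tx": -0.5,"ty": 1.5,"tz": 1.0,"yaw": 0.034},
    {},
    {},
  ],
)

```text
validation failed for argument at $.ro...
```

```bash
python3 - <<'E'
from h import *
st(); plan([.5727,.1084,.10],-11.3,v=1.2)
cv2.imwrite('pics/s1.png',env.get_image('side')[150:350,250:450,::-1].repeat(3,0).repeat(3,1))
E
```

```text
t 1.3 [0.5441 0.122  0.1518] ang -7.38 F [ 0.29  1.1  -0.38] T [0.02 0.01 0.02] w 0.0854
{'tx': np.float64(-0.16), 'ty': np.float64(0.5), 'tz': np.float64(0.86), 'yaw': np.float64(0.011)}
{'tx': np.float64(-0.16), 'ty': np.float64(0.5), 'tz': np.float64(0.86), 'yaw': np.float64(0.011)}
{'tx': np.float64(-0.15), 'ty': np.float64(0.51), 'tz': np.float64(0.86), 'yaw': np.float64(0.011)}
{'tx': np.float64(-0.15), 'ty': np.float64(0.51), 'tz': np.float64(0.86), 'yaw': np.float64(0.011)}
{'tx': np.float64(-0.14), 'ty': np.float64(0.51), 'tz': np.float64(0.86), 'yaw': np.float64(0.011)}
{'tx': np.float64(-0.14), 'ty': np.float64(0.51), 'tz': np.float64(0.86), 'yaw': np.float64(0.011)}
```

View pics/s1.png

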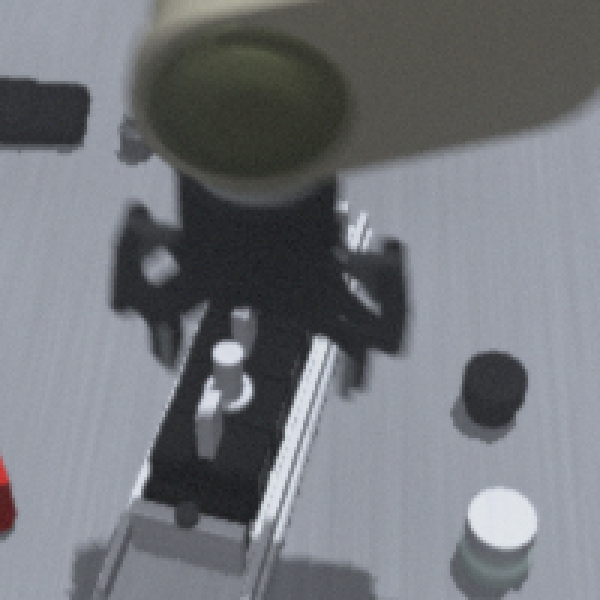

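The gripper is above the row with its jaws across it. The blade is at crop (210,395) and the post at (228,350). The empty rows were refused, so I'll resend them with explicit zeros.

Request:
carry_out(
  rows=[
    {"tx": -0.5,"ty": 1.5,"tz": 1.0,"yaw": 0.034},
    {"tx": -0.5,"ty": 1.5,"tz": 1.0,"yaw": 0.034},
    {"tx": 0,"ty": 0,"tz": 0,"yaw": 0},
  ],
)

```text
time_s: 1.65
position: [0.5776, 0.0992, 0.1278]
tool_rot: [[0.213, 0.977, -0.007], [0.977, -0.213, -0.003], [-0.004, -0.006, -1.0]]
ft_force: [0.1, -0.2, -0.5]
grip_width: 0.0852
```

```bash
python3 - <<'E'
from h import *
st(); plan([.5725,.1084,.082],-11.3,v=1.)
E
```

```text
t 1.65 [0.5776 0.0992 0.1278] ang -12.29 F [ 0.06 -0.17 -0.51] T [0.02 0.01 0.04] w 0.0852
{'tx': np.float64(0.16), 'ty': np.float64(-0.14), 'tz': np.float64(0.92), 'yaw': np.float64(-0.003)}
{'tx': np.float64(0.16), 'ty': np.float64(-0.14), 'tz': np.float64(0.92), 'yaw': np.float64(-0.003)}
{'tx': np.float64(0.16), 'ty': np.float64(-0.14), 'tz': np.float64(0.92), 'yaw': np.float64(-0.003)}
{'tx': np.float64(0.16), 'ty': np.float64(-0.14), 'tz': np.float64(0.92), 'yaw': np.float64(-0.003)}
{'tx': np.float64(0.16), 'ty': np.float64(-0.14), 'tz': np.float64(0.92), 'yaw': np.float64(-0.003)}
```

Request:
carry_out(
  rows=[
    {"tx": 0.4,"ty": -0.3,"tz": 1.0,"yaw": -0.017},
    {"tx": 0.4,"ty": -0.4,"tz": 1.0,"yaw": 0},
    {"tx": 0,"ty": 0,"tz": 1.0,"yaw": 0},
    {"tx": 0,"ty": 0,"tz": 0.8,"yaw": 0},
    {"tx": 0,"ty": 0,"tz": 0,"yaw": 0},
  ],
)

```text
time_s: 2.15
position: [0.5689, 0.1114, 0.0869]
tool_rot: [[0.19, 0.982, -0.009], [0.982, -0.19, -0.002], [-0.004, -0.008, -1.0]]
ft_force: [0.1, 0.9, -1.1]
grip_width: 0.0855
```

```bash
python3 - <<'E'
from h import *
st(); plan([.5725,.1084,.082],-11.3,v=1.)
E
```

```text
t 2.15 [0.5689 0.1114 0.0869] ang -10.94 F [ 0.1   0.94 -1.08] T [ 0.02  0.03 -0.06] w 0.0855
{'tx': np.float64(-0.23), 'ty': np.float64(0.41), 'tz': np.float64(0.49), 'yaw': np.float64(0.006)}
```

Request:
carry_out(
  rows=[
    {"tx": -0.2,"ty": 0.35,"tz": 0.4,"yaw": 0.006},
    {"tx": 0,"ty": 0,"tz": 0,"yaw": 0},
    {"tx": 0,"ty": 0,"tz": 0,"yaw": 0},
  ],
)

```text
time_s: 2.45
position: [0.5724, 0.1087, 0.083]
tool_rot: [[0.196, 0.981, -0.008], [0.981, -0.196, -0.002], [-0.004, -0.007, -1.0]]
ft_force: [-0.6, -0.3, 0.3]
grip_width: 0.0857
```

```bash
python3 - <<'E'
from h import *
st(); plan([.5725,.1084,.082],-11.3,v=1.)
E
```

```text
t 2.45 [0.5724 0.1087 0.083 ] ang -11.29 F [-0.6  -0.3   0.29] T [0.03 0.04 0.02] w 0.0857
{'tx': np.float64(-0.02), 'ty': np.float64(0.01), 'tz': np.float64(0.1), 'yaw': np.float64(0.0)}
```

Request:
carry_out(
  rows=[
    {"tx": 0,"ty": 0,"tz": 0,"yaw": 0},
    {"tx": 0,"ty": 0,"tz": 0,"yaw": 0},
    {"tx": 0,"ty": 0,"tz": 0,"yaw": 0},
    {"tx": 0,"ty": 0,"tz": 0,"yaw": 0},
    {"tx": 0,"ty": 0,"tz": 0,"yaw": 0},
    {"tx": 0,"ty": 0,"tz": 0,"yaw": 0},
    {"tx": 0,"ty": 0,"tz": 0,"yaw": 0},
    {"tx": 0,"ty": 0,"tz": 0,"yaw": 0},
  ],
  jaw=1,
  squeeze=55,
)

```text
time_s: 3.25
position: [0.5727, 0.1085, 0.0837]
tool_rot: [[0.196, 0.981, -0.007], [0.981, -0.196, -0.003], [-0.004, -0.006, -1.0]]
ft_force: [0.8, 0.3, 0.0]
grip_width: 0.0089
```

```bash
python3 - <<'E'
from h import *
st()
E
```

```text
t 3.25 [0.5727 0.1085 0.0837] ang -11.3 F [0.75 0.27 0.01] T [-0.   -0.02 -0.01] w 0.0089
```

Request:
carry_out(
  rows=[
    {"tx": 0.1,"ty": 0,"tz": 0,"yaw": 0},
    {"tx": 0.1,"ty": 0,"tz": 0,"yaw": 0},
    {"tx": 0,"ty": 0,"tz": 0,"yaw": 0},
  ],
)

```text
time_s: 3.55
position: [0.5732, 0.1103, 0.0837]
tool_rot: [[0.196, 0.981, -0.007], [0.981, -0.196, -0.003], [-0.004, -0.006, -1.0]]
ft_force: [0.4, -0.5, -1.0]
grip_width: 0.009
```

```bash
cat >> h.py <<'E'
def rf():
    s=env.observe(); Y=np.array([.196,.981]); X=np.array([.981,-.196]); d=s['position'][:2]-[.5565,.0336]
    print('rack y',(d@Y*1000).round(2),'x',(d@X*1000).round(2),'z',(s['position'][2]*1000).round(2),'Fy',(s['ft_force'][:2]@Y).round(2),'Fx',(s['ft_force'][:2]@X).round(2),'Fz',s['ft_force'][2].round(2),'T',s['wrist_torque'].round(2),'w',(s['grip_width']*1000).round(2),'t',s['time_s'])
E
python3 -c "
from h import *
rf()"
```

```text
Traceback (most recent call last):
  File "h.py", line 32, in rf
    print('rack y',(d@Y*1000).round(2),'x',(d@X*1000).round(2),'z',(s['position'][2]*1000).round(2),'Fy',(s['ft_force'][:2]@Y).round(2),'Fx',(s['ft_force'][:2]@X).round(2),'Fz',s['ft_force'][2].round(2),'T',s['wrist_torque'].round(2),'w',(s['grip_width']*1000).round(2),'t',s['time_s'])
                                                                                                                                                                                                                                              ^^^^^^^^^^^^^^^^^^^^^^^^^^^^
AttributeError: 'float' object has no attribute 'round'
```

Request:
carry_out(
  rows=[
    {"tx": 0.1,"ty": 0,"tz": 0,"yaw": 0},
    {"tx": 0.1,"ty": 0,"tz": 0,"yaw": 0},
  ],
)

```text
time_s: 3.75
position: [0.5736, 0.1123, 0.0837]
tool_rot: [[0.196, 0.981, -0.007], [0.981, -0.196, -0.003], [-0.004, -0.006, -1.0]]
ft_force: [0.8, -0.5, -0.4]
grip_width: 0.0093
```

Request:
carry_out(
  rows=[
    {"tx": 0.1,"ty": 0,"tz": 0,"yaw": 0},
    {"tx": 0.1,"ty": 0,"tz": 0,"yaw": 0},
  ],
)

```text
time_s: 3.95
position: [0.574, 0.1145, 0.0837]
tool_rot: [[0.196, 0.981, -0.007], [0.981, -0.196, -0.003], [-0.004, -0.006, -1.0]]
ft_force: [-0.1, -0.7, -0.0]
grip_width: 0.0092
```

Request:
carry_out(
  rows=[
    {"tx": 0.1,"ty": 0,"tz": 0,"yaw": 0},
    {"tx": 0.1,"ty": 0,"tz": 0,"yaw": 0},
  ],
)

```text
time_s: 4.15
position: [0.5744, 0.1166, 0.0836]
tool_rot: [[0.196, 0.981, -0.007], [0.981, -0.196, -0.003], [-0.005, -0.006, -1.0]]
ft_force: [0.6, -1.6, 0.5]
grip_width: 0.0089
```

Request:
carry_out(
  rows=[
    {"tx": 0.1,"ty": 0,"tz": 0,"yaw": 0},
  ],
)

```text
time_s: 4.25
position: [0.5746, 0.1174, 0.0837]
tool_rot: [[0.196, 0.981, -0.007], [0.981, -0.196, -0.004], [-0.005, -0.006, -1.0]]
ft_force: [-0.9, -4.2, 0.4]
grip_width: 0.0092
```

Request:
carry_out(
  rows=[
    {"tx": 0.07,"ty": 0,"tz": 0,"yaw": 0},
  ],
)

```text
time_s: 4.35
position: [0.5747, 0.1177, 0.0837]
tool_rot: [[0.196, 0.981, -0.007], [0.981, -0.196, -0.005], [-0.006, -0.006, -1.0]]
ft_force: [-1.2, -5.1, 1.4]
grip_width: 0.009
```

```bash
sed -i "s/s\['time_s'\])$/round(s['time_s'],2))/" h.py; python3 -c "
from h import *
rf()"
```

```text
Traceback (most recent call last):
  File "h.py", line 32, in rf
    print('rack y',(d@Y*1000).round(2),'x',(d@X*1000).round(2),'z',(s['position'][2]*1000).round(2),'Fy',(s['ft_force'][:2]@Y).round(2),'Fx',(s['ft_force'][:2]@X).round(2),'Fz',s['ft_force'][2].round(2),'T',s['wrist_torque'].round(2),'w',(s['grip_width']*1000).round(2),'t',round(s['time_s'],2))
                                                                                                                                                                                                                                              ^^^^^^^^^^^^^^^^^^^^^^^^^^^^
AttributeError: 'float' object has no attribute 'round'
```

Contact with the left plate was felt at about 5 N. I release, and since the open jaws straddle the tabs I can slide straight over to the post without rising.

Request:
carry_out(
  rows=[
    {"tx": 0,"ty": 0,"tz": 0,"yaw": 0},
    {"tx": 0,"ty": 0,"tz": 0,"yaw": 0},
    {"tx": 0,"ty": 0,"tz": 0,"yaw": 0},
    {"tx": 0,"ty": 0,"tz": 0,"yaw": 0},
    {"tx": 0,"ty": 0,"tz": 0,"yaw": 0},
    {"tx": 0,"ty": 0,"tz": 0,"yaw": 0},
  ],
  jaw=-1,
)

```text
time_s: 4.95
position: [0.575, 0.1188, 0.0838]
tool_rot: [[0.196, 0.981, -0.006], [0.981, -0.196, -0.003], [-0.004, -0.006, -1.0]]
ft_force: [-0.6, 0.3, 0.5]
grip_width: 0.0853
```

```bash
sed -i "s/(s\['grip_width'\]\*1000).round(2)/round(s['grip_width']*1000,2)/" h.py; python3 -c "
from h import *
rf(); st(); plan([.5657,.0724,.083],-11.3)"
```

```text
rack y 87.19 x 1.4 z 83.83 Fy 0.17 Fx -0.66 Fz 0.49 T [-0.03 -0.02  0.01] w 85.26 t 4.95
t 4.95 [0.575  0.1188 0.0838] ang -11.3 F [-0.61  0.3   0.49] T [-0.03 -0.02  0.01] w 0.0853
{'tx': np.float64(-2.37), 'ty': np.float64(0.0), 'tz': np.float64(0.04), 'yaw': np.float64(0.0)}
{'tx': np.float64(-2.37), 'ty': np.float64(0.0), 'tz': np.float64(0.04), 'yaw': np.float64(0.0)}
```

Request:
carry_out(
  rows=[
    {"tx": -1.5,"ty": 0,"tz": 0,"yaw": 0},
    {"tx": -1.5,"ty": 0,"tz": 0,"yaw": 0},
    {"tx": -1.2,"ty": 0,"tz": 0,"yaw": 0},
    {"tx": 0,"ty": 0,"tz": 0,"yaw": 0},
    {"tx": 0,"ty": 0,"tz": 0,"yaw": 0},
  ],
)

```text
time_s: 5.45
position: [0.5658, 0.0728, 0.0841]
tool_rot: [[0.197, 0.98, -0.006], [0.98, -0.197, -0.003], [-0.004, -0.005, -1.0]]
ft_force: [0.5, 0.0, -0.7]
grip_width: 0.0854
```

```bash
python3 -c "
from h import *
rf(); plan([.5657,.0724,.083],-11.3)"
```

```text
rack y 40.25 x 1.44 z 84.11 Fy 0.14 Fx 0.44 Fz -0.73 T [-0.04 -0.04  0.01] w 85.41 t 5.45
{'tx': np.float64(-0.04), 'ty': np.float64(-0.0), 'tz': np.float64(0.11), 'yaw': np.float64(-0.001)}
```

Request:
carry_out(
  rows=[
    {"tx": 0,"ty": 0,"tz": 0.1,"yaw": 0},
    {"tx": 0,"ty": 0,"tz": 0,"yaw": 0},
    {"tx": 0,"ty": 0,"tz": 0,"yaw": 0},
    {"tx": 0,"ty": 0,"tz": 0,"yaw": 0},
    {"tx": 0,"ty": 0,"tz": 0,"yaw": 0},
    {"tx": 0,"ty": 0,"tz": 0,"yaw": 0},
    {"tx": 0,"ty": 0,"tz": 0,"yaw": 0},
  ],
  jaw=1,
  squeeze=60,
)

```text
time_s: 6.15
position: [0.5658, 0.0739, 0.0828]
tool_rot: [[0.196, 0.981, -0.006], [0.981, -0.196, -0.003], [-0.004, -0.006, -1.0]]
ft_force: [0.3, -0.7, 0.7]
grip_width: 0.0163
```

Request:
carry_out(
  rows=[
    {"tx": -0.1,"ty": 0,"tz": 0,"yaw": 0},
    {"tx": -0.1,"ty": 0,"tz": 0,"yaw": 0},
  ],
)

```text
time_s: 6.35
position: [0.5654, 0.0721, 0.0828]
tool_rot: [[0.196, 0.981, -0.006], [0.981, -0.196, -0.002], [-0.003, -0.006, -1.0]]
ft_force: [-0.1, 2.2, -0.1]
grip_width: 0.0168
```

```bash
python3 -c "
from h import *
rf()"
```

```text
rack y 39.54 x 1.22 z 82.8 Fy 2.17 Fx -0.53 Fz -0.08 T [ 0.34 -0.06  0.01] w 16.76 t 6.35
```

Request:
carry_out(
  rows=[
    {"tx": -0.15,"ty": 0,"tz": 0,"yaw": 0},
    {"tx": -0.15,"ty": 0,"tz": 0,"yaw": 0},
    {"tx": -0.15,"ty": 0,"tz": 0,"yaw": 0},
    {"tx": -0.15,"ty": 0,"tz": 0,"yaw": 0},
  ],
)

```text
time_s: 6.75
position: [0.5644, 0.0671, 0.0829]
tool_rot: [[0.196, 0.981, -0.005], [0.981, -0.196, 0.0], [-0.001, -0.005, -1.0]]
ft_force: [0.5, 3.2, -0.4]
grip_width: 0.0162
```

```bash
python3 -c "
from h import *
rf(); st()"
```

```text
rack y 34.37 x 1.17 z 82.91 Fy 3.28 Fx -0.1 Fz -0.38 T [ 0.7  -0.16 -0.06] w 16.16 t 6.75
t 6.75 [0.5644 0.0671 0.0829] ang -11.3 F [ 0.54  3.23 -0.38] T [ 0.7  -0.16 -0.06] w 0.0162
```

Request:
carry_out(
  rows=[
    {"tx": -0.15,"ty": 0,"tz": 0,"yaw": 0},
    {"tx": -0.15,"ty": 0,"tz": 0,"yaw": 0},
    {"tx": -0.15,"ty": 0,"tz": 0,"yaw": 0},
    {"tx": -0.15,"ty": 0,"tz": 0,"yaw": 0},
    {"tx": -0.15,"ty": 0,"tz": 0,"yaw": 0},
  ],
)

```text
time_s: 7.25
position: [0.5627, 0.0594, 0.0829]
tool_rot: [[0.196, 0.981, -0.005], [0.981, -0.196, 0.001], [0.0, -0.005, -1.0]]
ft_force: [1.3, 4.7, -0.7]
grip_width: 0.0162
```

```bash
python3 -c "
from h import *
rf()"
```

```text
rack y 26.52 x 1.07 z 82.9 Fy 4.88 Fx 0.38 Fz -0.71 T [ 0.7  -0.14 -0.05] w 16.18 t 7.25
```

Request:
carry_out(
  rows=[
    {"tx": -0.15,"ty": 0,"tz": 0,"yaw": 0},
    {"tx": -0.15,"ty": 0,"tz": 0,"yaw": 0},
    {"tx": -0.15,"ty": 0,"tz": 0,"yaw": 0},
  ],
)

```text
time_s: 7.55
position: [0.5618, 0.0546, 0.0829]
tool_rot: [[0.196, 0.981, -0.005], [0.981, -0.196, 0.001], [0.0, -0.005, -1.0]]
ft_force: [0.1, 4.3, 0.0]
grip_width: 0.0162
```

Request:
carry_out(
  rows=[
    {"tx": -0.1,"ty": 0,"tz": 0,"yaw": 0},
    {"tx": -0.1,"ty": 0,"tz": 0,"yaw": 0},
  ],
)

```text
time_s: 7.75
position: [0.5613, 0.0523, 0.0829]
tool_rot: [[0.196, 0.981, -0.005], [0.981, -0.196, 0.001], [0.0, -0.005, -1.0]]
ft_force: [0.7, 3.9, -1.0]
grip_width: 0.0164
```

Request:
carry_out(
  rows=[
    {"tx": -0.1,"ty": 0,"tz": 0,"yaw": 0},
    {"tx": -0.1,"ty": 0,"tz": 0,"yaw": 0},
  ],
)

```text
time_s: 7.95
position: [0.5609, 0.0502, 0.0829]
tool_rot: [[0.196, 0.981, -0.005], [0.981, -0.196, 0.001], [0.0, -0.005, -1.0]]
ft_force: [1.0, 4.5, 0.0]
grip_width: 0.0163
```

Request:
carry_out(
  rows=[
    {"tx": -0.1,"ty": 0,"tz": 0,"yaw": 0},
  ],
)

```text
time_s: 8.05
position: [0.5607, 0.0492, 0.0829]
tool_rot: [[0.196, 0.981, -0.005], [0.981, -0.196, 0.001], [0.0, -0.005, -1.0]]
ft_force: [0.6, 4.4, -0.3]
grip_width: 0.0162
```

Request:
carry_out(
  rows=[
    {"tx": -0.1,"ty": 0,"tz": 0,"yaw": 0},
  ],
)

```text
time_s: 8.15
position: [0.5604, 0.0481, 0.0829]
tool_rot: [[0.196, 0.981, -0.005], [0.981, -0.196, 0.001], [0.0, -0.006, -1.0]]
ft_force: [1.3, 3.9, -0.4]
grip_width: 0.0165
```

Request:
carry_out(
  rows=[
    {"tx": -0.07,"ty": 0,"tz": 0,"yaw": 0},
  ],
)

```text
time_s: 8.25
position: [0.5603, 0.0473, 0.0829]
tool_rot: [[0.196, 0.981, -0.005], [0.981, -0.196, 0.001], [0.0, -0.006, -1.0]]
ft_force: [-0.0, 4.7, -0.3]
grip_width: 0.016
```

Request:
carry_out(
  rows=[
    {"tx": -0.07,"ty": 0,"tz": 0,"yaw": 0},
  ],
)

```text
time_s: 8.35
position: [0.5602, 0.0468, 0.083]
tool_rot: [[0.196, 0.981, -0.005], [0.981, -0.196, 0.002], [0.001, -0.005, -1.0]]
ft_force: [0.9, 6.7, 0.4]
grip_width: 0.0163
```

Request:
carry_out(
  rows=[
    {"tx": -0.07,"ty": 0,"tz": 0,"yaw": 0},
  ],
)

```text
time_s: 8.45
position: [0.5602, 0.0465, 0.083]
tool_rot: [[0.196, 0.981, -0.005], [0.981, -0.196, 0.003], [0.002, -0.005, -1.0]]
ft_force: [1.4, 7.1, 0.1]
grip_width: 0.0164
```

Request:
carry_out(
  rows=[
    {"tx": -0.06,"ty": 0,"tz": 0,"yaw": 0},
  ],
)

```text
time_s: 8.55
position: [0.5602, 0.0465, 0.0831]
tool_rot: [[0.197, 0.98, -0.004], [0.98, -0.197, 0.004], [0.003, -0.005, -1.0]]
ft_force: [1.4, 8.1, -0.8]
grip_width: 0.0162
```

```bash
python3 -c "
from h import *
rf()"
```

```text
rack y 13.34 x 1.07 z 83.08 Fy 8.22 Fx -0.24 Fz -0.81 T [ 1.41 -0.29  0.05] w 16.16 t 8.55
```

The right plate was felt too: the force went from 4.5 to 8 N with no further travel. I release and rise.

Request:
carry_out(
  rows=[
    {"tx": 0,"ty": 0,"tz": 0,"yaw": 0},
    {"tx": 0,"ty": 0,"tz": 0,"yaw": 0},
    {"tx": 0,"ty": 0,"tz": 0,"yaw": 0},
    {"tx": 0,"ty": 0,"tz": 0,"yaw": 0},
    {"tx": 0,"ty": 0,"tz": 0,"yaw": 0},
    {"tx": 0,"ty": 0,"tz": 0,"yaw": 0},
    {"tx": 0,"ty": 0,"tz": -2,"yaw": 0},
    {"tx": 0,"ty": 0,"tz": -3,"yaw": 0},
    {"tx": 0,"ty": 0,"tz": -2,"yaw": 0},
    {"tx": 0,"ty": 0,"tz": 0,"yaw": 0},
  ],
  jaw=-1,
)

```text
time_s: 9.55
position: [0.56, 0.0441, 0.1547]
tool_rot: [[0.197, 0.98, -0.007], [0.98, -0.197, -0.0], [-0.001, -0.007, -1.0]]
ft_force: [-0.0, 0.0, -0.5]
grip_width: 0.0854
```

```bash
python3 -c "
from h import *
st(); plan([.4900,-.2690,.14],-4)"
```

```text
t 9.55 [0.56   0.0441 0.1547] ang -11.34 F [-0.03  0.01 -0.53] T [ 0.01 -0.05  0.02] w 0.0854
{'tx': np.float64(-4.01), 'ty': np.float64(-0.09), 'tz': np.float64(0.18), 'yaw': np.float64(-0.016)}
{'tx': np.float64(-4.01), 'ty': np.float64(-0.15), 'tz': np.float64(0.18), 'yaw': np.float64(-0.016)}
{'tx': np.float64(-4.0), 'ty': np.float64(-0.22), 'tz': np.float64(0.18), 'yaw': np.float64(-0.016)}
{'tx': np.float64(-4.0), 'ty': np.float64(-0.28), 'tz': np.float64(0.18), 'yaw': np.float64(-0.016)}
{'tx': np.float64(-4.0), 'ty': np.float64(-0.34), 'tz': np.float64(0.18), 'yaw': np.float64(-0.016)}
{'tx': np.float64(-3.99), 'ty': np.float64(-0.41), 'tz': np.float64(0.18), 'yaw': np.float64(-0.016)}
{'tx': np.float64(-3.98), 'ty': np.float64(-0.47), 'tz': np.float64(0.18), 'yaw': np.float64(-0.016)}
{'tx': np.float64(-3.97), 'ty': np.float64(-0.54), 'tz': np.float64(0.18), 'yaw': np.float64(-0.016)}
```

Request:
carry_out(
  rows=[
    {"tx": -4.0,"ty": -0.1,"tz": 0.2,"yaw": -0.016},
    {"tx": -4.0,"ty": -0.15,"tz": 0.2,"yaw": -0.016},
    {"tx": -4.0,"ty": -0.2,"tz": 0.2,"yaw": -0.016},
    {"tx": -4.0,"ty": -0.3,"tz": 0.2,"yaw": -0.016},
    {"tx": -4.0,"ty": -0.3,"tz": 0.2,"yaw": -0.016},
    {"tx": -4.0,"ty": -0.4,"tz": 0.2,"yaw": -0.016},
    {"tx": -4.0,"ty": -0.5,"tz": 0.2,"yaw": -0.016},
    {"tx": -3.0,"ty": -0.5,"tz": 0,"yaw": -0.016},
    {"tx": 0,"ty": 0,"tz": 0,"yaw": 0},
    {"tx": 0,"ty": 0,"tz": 0,"yaw": 0},
  ],
)

```text
time_s: 10.55
position: [0.4866, -0.2692, 0.1308]
tool_rot: [[0.062, 0.998, -0.015], [0.998, -0.062, 0.006], [0.005, -0.016, -1.0]]
ft_force: [0.7, 1.3, 0.2]
grip_width: 0.0851
```

```bash
python3 - <<'E'
from h import *
st(); plan([.4900,-.2690,.12],-4,v=2)
t=env.get_image('top')[:,:,::-1].copy(); s=env.get_image('side')[:,:,::-1].copy()
cv2.imwrite('pics/t2f.png',t); cv2.imwrite('pics/s2f.png',s)
W=np.zeros((600,800,3),np.uint8)
W[:280,:620]=cv2.resize(t[180:250,180:335],None,fx=4,fy=4,interpolation=cv2.INTER_CUBIC)
W[285:600,:270]=cv2.resize(s[205:310,285:375],None,fx=3,fy=3,interpolation=cv2.INTER_CUBIC)
W[285:600,280:700]=cv2.resize(s[85:190,320:460],None,fx=3,fy=3,interpolation=cv2.INTER_CUBIC)
cv2.imwrite('pics/c2.png',W)
g=cv2.cvtColor(t,6);x0,x1,y0,y1=205,305,190,232;r=g[y0:y1,x0:x1]
k,l,stt,ce=cv2.connectedComponentsWithStats((r>120).astype(np.uint8))
for i in range(1,k):
    if 20<stt[i,4]<200:
        w=np.where(l==i,r.astype(float)-60,0);ys,xs=np.mgrid[y0:y1,x0:x1]
        u,v=(w*xs).sum()/w.sum(),(w*ys).sum()/w.sum(); p=plane('top',u,v,.102)
        d=p[:2]-[.5565,.0336]
        print(stt[i],u.round(2),v.round(2),p.round(4),'rack y,x',(d@[.196,.981]*1000).round(1),(d@[.981,-.196]*1000).round(1))
E
```

```text
t 10.55 [ 0.4866 -0.2692  0.1308] ang -3.57 F [0.69 1.32 0.2 ] T [ 0.03 -0.02  0.05] w 0.0851
{'tx': np.float64(0.04), 'ty': np.float64(0.34), 'tz': np.float64(1.08), 'yaw': np.float64(0.008)}
[ 4  8 11  7 52] 214.03 200.85 [0.5758 0.1164 0.102 ] rack y,x 85.0 2.7
[ 39  12  13  14 129] 249.6 208.28 [0.5603 0.0419 0.102 ] rack y,x 8.9 2.1
[55 19 10  6 50] 264.45 211.31 [0.554 0.011 0.102] rack y,x -22.7 1.9
[72 22 10  7 50] 281.23 215.06 [ 0.5461 -0.0241  0.102 ] rack y,x -58.6 1.1
[89 25 10  7 52] 298.17 218.1 [ 0.5398 -0.0594  0.102 ] rack y,x -94.5 1.8
```

View pics/c2.png

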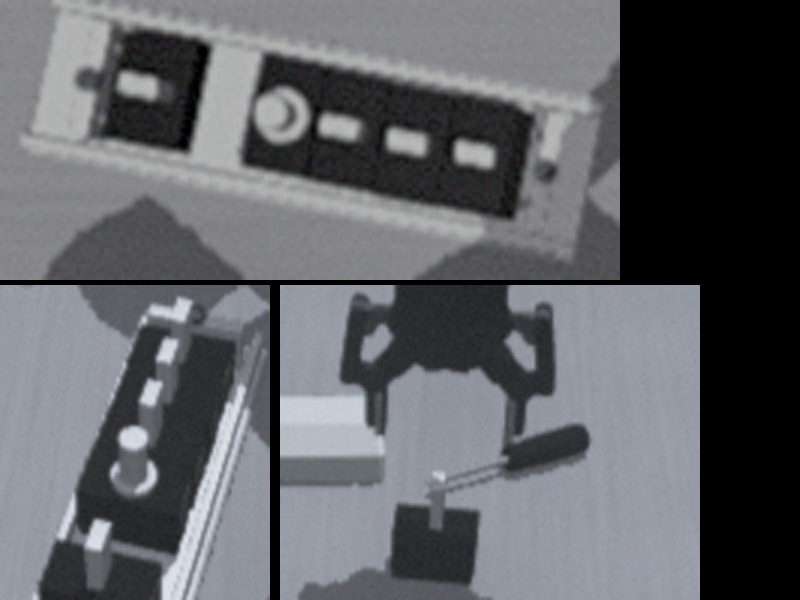

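The gap is open. The row_left blade is at crop (137,83), the post at about (280,112), and the others are closed up. The gap's midpoint in the rack frame is at y ≈ 49 mm, and the spacing is 71.7 mm where 72 was expected. In the side crop the gripper hangs above the sample blade at (437,485), clear of the screwdriver.

Request:
carry_out(
  rows=[
    {"tx": 0.05,"ty": 0.3,"tz": 0.8,"yaw": 0.01},
    {"tx": 0,"ty": 0,"tz": 1.0,"yaw": 0},
    {"tx": 0,"ty": 0,"tz": 1.0,"yaw": 0},
    {"tx": 0,"ty": 0,"tz": 1.0,"yaw": 0},
    {"tx": 0,"ty": 0,"tz": 0.6,"yaw": 0},
    {"tx": 0,"ty": 0,"tz": 0,"yaw": 0},
    {"tx": 0,"ty": 0,"tz": 0,"yaw": 0},
  ],
)

```text
time_s: 11.35
position: [0.4902, -0.2638, 0.082]
tool_rot: [[0.067, 0.998, -0.017], [0.998, -0.067, 0.007], [0.006, -0.017, -1.0]]
ft_force: [0.6, 0.5, 0.8]
grip_width: 0.0853
```

```bash
python3 - <<'E'
from h import *
st(); plan([.4900,-.2690,.071],-4,v=2)
E
```

```text
t 11.35 [ 0.4902 -0.2638  0.082 ] ang -3.82 F [0.59 0.54 0.85] T [ 0.06 -0.    0.01] w 0.0853
{'tx': np.float64(-0.52), 'ty': np.float64(0.01), 'tz': np.float64(1.1), 'yaw': np.float64(0.003)}
```

Request:
carry_out(
  rows=[
    {"tx": -0.5,"ty": 0,"tz": 0.5,"yaw": 0},
    {"tx": 0,"ty": 0,"tz": 0.5,"yaw": 0},
    {"tx": 0,"ty": 0,"tz": 0,"yaw": 0},
    {"tx": 0,"ty": 0,"tz": 0,"yaw": 0},
  ],
)

```text
time_s: 11.75
position: [0.49, -0.2698, 0.0718]
tool_rot: [[0.067, 0.998, -0.016], [0.998, -0.067, 0.006], [0.005, -0.016, -1.0]]
ft_force: [-0.6, 0.1, -0.7]
grip_width: 0.0848
```

```bash
python3 - <<'E'
from h import *
st(); plan([.4900,-.2690,.071],-4,v=2)
E
```

```text
t 11.75 [ 0.49   -0.2698  0.0718] ang -3.85 F [-0.55  0.08 -0.69] T [0.02 0.01 0.02] w 0.0848
{'tx': np.float64(0.08), 'ty': np.float64(-0.0), 'tz': np.float64(0.08), 'yaw': np.float64(0.003)}
```

Request:
carry_out(
  rows=[
    {"tx": 0,"ty": 0,"tz": 0,"yaw": 0},
    {"tx": 0,"ty": 0,"tz": 0,"yaw": 0},
    {"tx": 0,"ty": 0,"tz": 0,"yaw": 0},
    {"tx": 0,"ty": 0,"tz": 0,"yaw": 0},
    {"tx": 0,"ty": 0,"tz": 0,"yaw": 0},
    {"tx": 0,"ty": 0,"tz": 0,"yaw": 0},
    {"tx": 0,"ty": 0,"tz": 0,"yaw": 0},
    {"tx": 0,"ty": 0,"tz": 0,"yaw": 0},
  ],
  jaw=1,
  squeeze=40,
)

```text
time_s: 12.55
position: [0.49, -0.2697, 0.0723]
tool_rot: [[0.067, 0.998, -0.015], [0.998, -0.067, 0.005], [0.004, -0.015, -1.0]]
ft_force: [-0.1, 0.4, -0.2]
grip_width: 0.0089
```

```bash
python3 - <<'E'
from h import *
st()
E
```

```text
t 12.55 [ 0.49   -0.2697  0.0723] ang -3.84 F [-0.14  0.43 -0.24] T [ 0.01 -0.06  0.01] w 0.0089
```

Request:
carry_out(
  rows=[
    {"tx": 0,"ty": 0,"tz": -1,"yaw": 0},
    {"tx": 0,"ty": 0,"tz": -2,"yaw": 0},
    {"tx": 0,"ty": 0,"tz": -2.5,"yaw": 0},
    {"tx": 0,"ty": 0,"tz": -2.5,"yaw": 0},
    {"tx": 0,"ty": 0,"tz": -2.5,"yaw": 0},
    {"tx": 0,"ty": 0,"tz": -2,"yaw": 0},
    {"tx": 0,"ty": 0,"tz": 0,"yaw": 0},
    {"tx": 0,"ty": 0,"tz": 0,"yaw": 0},
  ],
)

```text
time_s: 13.35
position: [0.4911, -0.2694, 0.2039]
tool_rot: [[0.067, 0.998, -0.017], [0.998, -0.067, 0.008], [0.006, -0.018, -1.0]]
ft_force: [0.3, -0.1, -3.3]
grip_width: 0.0092
```

```bash
python3 - <<'E'
from h import *
st(); rf()
Y=np.array([.196,.981]);X=np.array([.981,-.196]);g=np.array([.5565,.0336])+Y*.0492+X*.0014;print(g)
plan([*g,.205],-11.3,v=3)
E
```

```text
t 13.35 [ 0.4911 -0.2694  0.2039] ang -3.83 F [ 0.3  -0.14 -3.33] T [-0.06 -0.02  0.04] w 0.0092
rack y -310.07 x -4.78 z 203.92 Fy -0.08 Fx 0.33 Fz -3.33 T [-0.06 -0.02  0.04] w 9.17 t 13.35
[0.5675166 0.0815908]
{'tx': np.float64(2.96), 'ty': np.float64(0.44), 'tz': np.float64(-0.01), 'yaw': np.float64(0.011)}
{'tx': np.float64(2.97), 'ty': np.float64(0.41), 'tz': np.float64(-0.01), 'yaw': np.float64(0.011)}
{'tx': np.float64(2.97), 'ty': np.float64(0.38), 'tz': np.float64(-0.01), 'yaw': np.float64(0.011)}
{'tx': np.float64(2.97), 'ty': np.float64(0.34), 'tz': np.float64(-0.01), 'yaw': np.float64(0.011)}
{'tx': np.float64(2.98), 'ty': np.float64(0.31), 'tz': np.float64(-0.01), 'yaw': np.float64(0.011)}
{'tx': np.float64(2.98), 'ty': np.float64(0.28), 'tz': np.float64(-0.01), 'yaw': np.float64(0.011)}
{'tx': np.float64(2.98), 'ty': np.float64(0.25), 'tz': np.float64(-0.01), 'yaw': np.float64(0.011)}
{'tx': np.float64(2.99), 'ty': np.float64(0.21), 'tz': np.float64(-0.01), 'yaw': np.float64(0.011)}
{'tx': np.float64(2.99), 'ty': np.float64(0.18), 'tz': np.float64(-0.01), 'yaw': np.float64(0.011)}
{'tx': np.float64(2.99), 'ty': np.float64(0.15), 'tz': np.float64(-0.01), 'yaw': np.float64(0.011)}
{'tx': np.float64(2.99), 'ty': np.float64(0.12), 'tz': np.float64(-0.01), 'yaw': np.float64(0.011)}
{'tx': np.float64(2.99), 'ty': np.float64(0.08), 'tz': np.float64(-0.01), 'yaw': np.float64(0.011)}
```

Request:
carry_out(
  rows=[
    {"tx": 2.0,"ty": 0.4,"tz": 0,"yaw": 0.011},
    {"tx": 3.0,"ty": 0.4,"tz": 0,"yaw": 0.011},
    {"tx": 3.0,"ty": 0.4,"tz": 0,"yaw": 0.011},
    {"tx": 3.0,"ty": 0.35,"tz": 0,"yaw": 0.011},
    {"tx": 3.0,"ty": 0.3,"tz": 0,"yaw": 0.011},
    {"tx": 3.0,"ty": 0.3,"tz": 0,"yaw": 0.011},
    {"tx": 3.0,"ty": 0.25,"tz": 0,"yaw": 0.011},
    {"tx": 3.0,"ty": 0.2,"tz": 0,"yaw": 0.011},
    {"tx": 3.0,"ty": 0.2,"tz": 0,"yaw": 0.011},
    {"tx": 3.0,"ty": 0.15,"tz": 0,"yaw": 0.011},
    {"tx": 3.0,"ty": 0.1,"tz": 0,"yaw": 0.011},
    {"tx": 2.0,"ty": 0.1,"tz": 0,"yaw": 0.011},
  ],
)

```text
time_s: 14.55
position: [0.5631, 0.0761, 0.1894]
tool_rot: [[0.209, 0.977, -0.044], [0.978, -0.208, 0.017], [0.008, -0.047, -0.999]]
ft_force: [-0.3, -0.4, -2.1]
grip_width: 0.0092
```

```bash
python3 - <<'E'
from h import *
st(); rf()
plan([.5675,.0816,.195],-11.3,v=3)
E
```

```text
t 14.55 [0.5631 0.0761 0.1894] ang -12.04 F [-0.27 -0.4  -2.13] T [-0.06 -0.07 -0.01] w 0.0092
rack y 43.0 x -1.88 z 189.38 Fy -0.44 Fx -0.19 Fz -2.13 T [-0.06 -0.07 -0.01] w 9.24 t 14.55
{'tx': np.float64(0.63), 'ty': np.float64(0.32), 'tz': np.float64(-0.56), 'yaw': np.float64(-0.013)}
```

Request:
carry_out(
  rows=[
    {"tx": 0.3,"ty": 0.2,"tz": 0,"yaw": -0.013},
    {"tx": 0.3,"ty": 0.2,"tz": 0,"yaw": 0},
    {"tx": 0,"ty": 0,"tz": 0,"yaw": 0},
    {"tx": 0,"ty": 0,"tz": 0,"yaw": 0},
  ],
)

```text
time_s: 14.95
position: [0.5673, 0.0822, 0.1855]
tool_rot: [[0.193, 0.98, -0.051], [0.981, -0.192, 0.017], [0.007, -0.053, -0.999]]
ft_force: [-0.1, -0.2, -2.0]
grip_width: 0.0093
```

```bash
python3 - <<'E'
from h import *
st(); rf()
plan([.5686,.0812,.185],-11.3,v=3)
print(env.observe()['tool_rot'].round(3))
E
```

```text
t 14.95 [0.5673 0.0822 0.1855] ang -11.1 F [-0.14 -0.17 -1.96] T [ 0.03 -0.05  0.05] w 0.0093
rack y 49.75 x 1.04 z 185.5 Fy -0.19 Fx -0.11 Fz -1.96 T [ 0.03 -0.05  0.05] w 9.32 t 14.95
{'tx': np.float64(-0.07), 'ty': np.float64(0.15), 'tz': np.float64(0.05), 'yaw': np.float64(0.003)}
[[ 0.193  0.98  -0.051]
 [ 0.981 -0.192  0.017]
 [ 0.007 -0.053 -0.999]]
```

Request:
carry_out(
  rows=[
    {"tx": -0.05,"ty": 0.15,"tz": 0.6,"yaw": 0.003},
    {"tx": 0,"ty": 0.05,"tz": 0.8,"yaw": 0},
    {"tx": 0,"ty": 0.05,"tz": 0.8,"yaw": 0},
    {"tx": 0,"ty": 0.05,"tz": 0.8,"yaw": 0},
    {"tx": 0,"ty": 0.05,"tz": 0.8,"yaw": 0},
    {"tx": 0,"ty": 0,"tz": 0,"yaw": 0},
    {"tx": 0,"ty": 0,"tz": 0,"yaw": 0},
  ],
)

```text
time_s: 15.65
position: [0.5682, 0.0793, 0.143]
tool_rot: [[0.199, 0.979, -0.053], [0.98, -0.199, 0.017], [0.006, -0.055, -0.998]]
ft_force: [-0.3, 0.1, -2.0]
grip_width: 0.0093
```

```bash
python3 - <<'E'
from h import *
st(); rf()
print(env.observe()['tool_rot'].round(3))
s=env.get_image('side')[:,:,::-1]
cv2.imwrite('pics/s3.png',cv2.resize(s[180:330,270:420],None,fx=4,fy=4,interpolation=cv2.INTER_CUBIC))
E
```

```text
t 15.65 [0.5682 0.0793 0.143 ] ang -11.47 F [-0.3   0.11 -2.02] T [-0.06 -0.01  0.03] w 0.0093
rack y 47.09 x 2.5 z 142.99 Fy 0.05 Fx -0.32 Fz -2.02 T [-0.06 -0.01  0.03] w 9.26 t 15.65
[[ 0.199  0.979 -0.053]
 [ 0.98  -0.199  0.017]
 [ 0.006 -0.055 -0.998]]
```

View pics/s3.png

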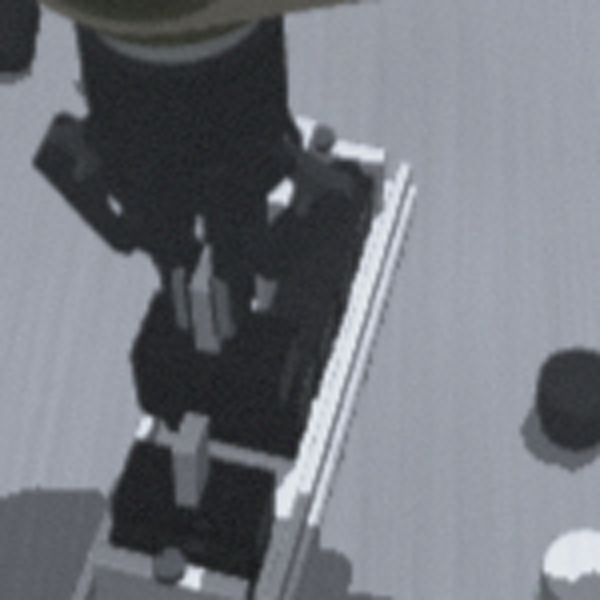

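Request:
carry_out(
  rows=[
    {"tx": 0.16,"ty": 0.1,"tz": 0,"yaw": 0},
    {"tx": 0,"ty": 0,"tz": 0,"yaw": 0},
    {"tx": 0,"ty": 0.03,"tz": 0.5,"yaw": 0},
    {"tx": 0,"ty": 0,"tz": 0,"yaw": 0},
  ],
)

```text
time_s: 16.1
position: [0.57, 0.081, 0.1385]
tool_rot: [[0.199, 0.979, -0.051], [0.98, -0.198, 0.017], [0.007, -0.053, -0.999]]
ft_force: [0.1, -0.4, -2.3]
grip_width: 0.009
```

```bash
python3 - <<'E'
from h import *
rf()
print(env.observe()['tool_rot'].round(3))
E
```

```text
rack y 49.14 x 3.95 z 138.5 Fy -0.37 Fx 0.2 Fz -2.26 T [-0.05 -0.01  0.04] w 9.01 t 16.1
[[ 0.199  0.979 -0.051]
 [ 0.98  -0.198  0.017]
 [ 0.007 -0.053 -0.999]]
```

Request:
carry_out(
  rows=[
    {"tx": 0,"ty": 0.02,"tz": 0.3,"yaw": 0},
    {"tx": 0,"ty": 0.02,"tz": 0.3,"yaw": 0},
  ],
)

```text
time_s: 16.3
position: [0.5703, 0.081, 0.1324]
tool_rot: [[0.199, 0.979, -0.05], [0.98, -0.198, 0.017], [0.007, -0.053, -0.999]]
ft_force: [-0.1, 0.0, -2.8]
grip_width: 0.0091
```

Request:
carry_out(
  rows=[
    {"tx": 0,"ty": 0.02,"tz": 0.3,"yaw": 0},
    {"tx": 0,"ty": 0,"tz": 0.2,"yaw": 0},
  ],
)

```text
time_s: 16.5
position: [0.5701, 0.081, 0.1267]
tool_rot: [[0.199, 0.979, -0.051], [0.98, -0.198, 0.017], [0.007, -0.053, -0.999]]
ft_force: [-0.4, 0.3, -2.7]
grip_width: 0.0091
```

```bash
python3 - <<'E'
from h import *
rf()
E
```

```text
rack y 49.2 x 4.06 z 126.72 Fy 0.18 Fx -0.46 Fz -2.67 T [-0.02 -0.05  0.02] w 9.09 t 16.5
```

Request:
carry_out(
  rows=[
    {"tx": 0,"ty": 0.01,"tz": 0.2,"yaw": 0},
  ],
)

```text
time_s: 16.6
position: [0.5701, 0.081, 0.1245]
tool_rot: [[0.199, 0.979, -0.051], [0.98, -0.198, 0.017], [0.007, -0.053, -0.999]]
ft_force: [1.2, -0.1, -2.3]
grip_width: 0.0092
```

Request:
carry_out(
  rows=[
    {"tx": 0,"ty": 0.01,"tz": 0.15,"yaw": 0},
  ],
)

```text
time_s: 16.7
position: [0.5702, 0.0811, 0.1228]
tool_rot: [[0.199, 0.979, -0.051], [0.98, -0.198, 0.017], [0.007, -0.053, -0.999]]
ft_force: [0.1, -0.0, -0.4]
grip_width: 0.0094
```

Request:
carry_out(
  rows=[
    {"tx": 0,"ty": 0.01,"tz": 0.15,"yaw": 0},
  ],
)

```text
time_s: 16.8
position: [0.5702, 0.081, 0.1213]
tool_rot: [[0.199, 0.979, -0.05], [0.98, -0.198, 0.017], [0.007, -0.053, -0.999]]
ft_force: [-0.2, -1.3, -1.5]
grip_width: 0.0092
```

```bash
python3 - <<'E'
from h import *
rf()
E
```

```text
rack y 49.21 x 4.19 z 121.34 Fy -1.26 Fx 0.09 Fz -1.55 T [-0.16 -0.01  0.02] w 9.21 t 16.8
```

Request:
carry_out(
  rows=[
    {"tx": 0,"ty": 0.01,"tz": 0.15,"yaw": 0},
  ],
)

```text
time_s: 16.9
position: [0.5703, 0.081, 0.1198]
tool_rot: [[0.199, 0.979, -0.05], [0.98, -0.198, 0.017], [0.007, -0.053, -0.999]]
ft_force: [-0.7, 0.3, -2.3]
grip_width: 0.0091
```

Request:
carry_out(
  rows=[
    {"tx": 0,"ty": 0.01,"tz": 0.15,"yaw": 0},
  ],
)

```text
time_s: 17.0
position: [0.5704, 0.0809, 0.1182]
tool_rot: [[0.199, 0.979, -0.05], [0.98, -0.198, 0.017], [0.007, -0.052, -0.999]]
ft_force: [-0.3, 0.7, -1.4]
grip_width: 0.0092
```

Request:
carry_out(
  rows=[
    {"tx": 0,"ty": 0.01,"tz": 0.15,"yaw": 0},
  ],
)

```text
time_s: 17.1
position: [0.5704, 0.0809, 0.1166]
tool_rot: [[0.199, 0.979, -0.05], [0.98, -0.198, 0.017], [0.007, -0.052, -0.999]]
ft_force: [0.5, 0.3, -0.8]
grip_width: 0.0092
```

```bash
python3 - <<'E'
from h import *
rf()
E
```

```text
rack y 49.17 x 4.33 z 116.61 Fy 0.37 Fx 0.46 Fz -0.78 T [-0.03  0.05  0.04] w 9.18 t 17.1
```

Request:
carry_out(
  rows=[
    {"tx": 0,"ty": 0,"tz": 0.2,"yaw": 0},
    {"tx": 0,"ty": 0,"tz": 0.2,"yaw": 0},
  ],
)

```text
time_s: 17.3
position: [0.5702, 0.081, 0.1124]
tool_rot: [[0.199, 0.979, -0.05], [0.98, -0.198, 0.017], [0.007, -0.052, -0.999]]
ft_force: [1.0, 0.0, -2.6]
grip_width: 0.009
```

Request:
carry_out(
  rows=[
    {"tx": 0,"ty": 0,"tz": 0.2,"yaw": 0},
    {"tx": 0,"ty": 0,"tz": 0.2,"yaw": 0},
  ],
)

```text
time_s: 17.5
position: [0.5701, 0.081, 0.1081]
tool_rot: [[0.199, 0.979, -0.049], [0.98, -0.198, 0.017], [0.007, -0.052, -0.999]]
ft_force: [0.3, 0.1, -0.2]
grip_width: 0.0093
```

Request:
carry_out(
  rows=[
    {"tx": 0,"ty": 0,"tz": 0.2,"yaw": 0},
    {"tx": 0,"ty": 0,"tz": 0.2,"yaw": 0},
  ],
)

```text
time_s: 17.7
position: [0.5701, 0.081, 0.104]
tool_rot: [[0.199, 0.979, -0.049], [0.98, -0.198, 0.017], [0.006, -0.051, -0.999]]
ft_force: [0.3, -0.7, -0.6]
grip_width: 0.0094
```

```bash
python3 - <<'E'
from h import *
rf()
E
```

```text
rack y 49.18 x 4.0 z 104.0 Fy -0.59 Fx 0.43 Fz -0.64 T [-0.12 -0.01  0.03] w 9.35 t 17.7
```

Smooth so far. The lips come next, at a TCP z of about 100 mm, so I go in single steps.

Request:
carry_out(
  rows=[
    {"tx": 0,"ty": 0,"tz": 0.2,"yaw": 0},
  ],
)

```text
time_s: 17.8
position: [0.57, 0.081, 0.1019]
tool_rot: [[0.199, 0.979, -0.049], [0.98, -0.198, 0.016], [0.006, -0.051, -0.999]]
ft_force: [-0.5, -1.0, -0.6]
grip_width: 0.0094
```

Request:
carry_out(
  rows=[
    {"tx": 0,"ty": 0,"tz": 0.15,"yaw": 0},
  ],
)

```text
time_s: 17.9
position: [0.5699, 0.0811, 0.1002]
tool_rot: [[0.199, 0.979, -0.049], [0.98, -0.198, 0.016], [0.006, -0.051, -0.999]]
ft_force: [-0.0, 0.1, -0.4]
grip_width: 0.009
```

Request:
carry_out(
  rows=[
    {"tx": 0,"ty": 0,"tz": 0.15,"yaw": 0},
  ],
)

```text
time_s: 18.0
position: [0.5698, 0.081, 0.0985]
tool_rot: [[0.199, 0.979, -0.049], [0.98, -0.198, 0.016], [0.006, -0.051, -0.999]]
ft_force: [1.1, 0.3, -0.4]
grip_width: 0.0092
```

Request:
carry_out(
  rows=[
    {"tx": 0,"ty": 0,"tz": 0.15,"yaw": 0},
  ],
)

```text
time_s: 18.1
position: [0.5697, 0.0811, 0.0969]
tool_rot: [[0.199, 0.979, -0.049], [0.98, -0.198, 0.016], [0.006, -0.051, -0.999]]
ft_force: [-0.5, -0.9, -0.6]
grip_width: 0.0094
```

Request:
carry_out(
  rows=[
    {"tx": 0,"ty": 0,"tz": 0.15,"yaw": 0},
  ],
)

```text
time_s: 18.2
position: [0.5697, 0.0811, 0.0953]
tool_rot: [[0.199, 0.979, -0.049], [0.98, -0.198, 0.016], [0.006, -0.051, -0.999]]
ft_force: [-0.0, -1.5, 0.0]
grip_width: 0.009
```

Request:
carry_out(
  rows=[
    {"tx": 0,"ty": 0,"tz": 0.15,"yaw": 0},
    {"tx": 0,"ty": 0,"tz": 0.15,"yaw": 0},
  ],
)

```text
time_s: 18.4
position: [0.5696, 0.0812, 0.092]
tool_rot: [[0.199, 0.979, -0.049], [0.98, -0.198, 0.016], [0.006, -0.051, -0.999]]
ft_force: [0.5, -1.1, -1.4]
grip_width: 0.0092
```

Request:
carry_out(
  rows=[
    {"tx": 0,"ty": 0,"tz": 0.15,"yaw": 0},
    {"tx": 0,"ty": 0,"tz": 0.15,"yaw": 0},
  ],
)

```text
time_s: 18.6
position: [0.5694, 0.0812, 0.0888]
tool_rot: [[0.199, 0.979, -0.049], [0.98, -0.198, 0.016], [0.006, -0.051, -0.999]]
ft_force: [-0.2, 0.2, -0.9]
grip_width: 0.0093
```

Request:
carry_out(
  rows=[
    {"tx": 0,"ty": 0,"tz": 0.1,"yaw": 0},
  ],
)

```text
time_s: 18.7
position: [0.5693, 0.0812, 0.0876]
tool_rot: [[0.199, 0.979, -0.049], [0.98, -0.198, 0.016], [0.006, -0.051, -0.999]]
ft_force: [0.6, -0.7, -0.2]
grip_width: 0.0091
```

Request:
carry_out(
  rows=[
    {"tx": 0,"ty": 0,"tz": 0.1,"yaw": 0},
  ],
)

```text
time_s: 18.8
position: [0.5693, 0.0812, 0.0866]
tool_rot: [[0.199, 0.979, -0.049], [0.98, -0.198, 0.016], [0.006, -0.051, -0.999]]
ft_force: [0.5, -0.6, -0.8]
grip_width: 0.0091
```

Request:
carry_out(
  rows=[
    {"tx": 0,"ty": 0,"tz": 0.07,"yaw": 0},
  ],
)

```text
time_s: 18.9
position: [0.5692, 0.0812, 0.0857]
tool_rot: [[0.199, 0.979, -0.049], [0.98, -0.198, 0.016], [0.006, -0.051, -0.999]]
ft_force: [0.1, -1.0, -0.7]
grip_width: 0.0091
```

Request:
carry_out(
  rows=[
    {"tx": 0,"ty": 0,"tz": 0.06,"yaw": 0},
  ],
)

```text
time_s: 19.0
position: [0.5692, 0.0812, 0.0852]
tool_rot: [[0.199, 0.979, -0.049], [0.98, -0.198, 0.016], [0.006, -0.051, -0.999]]
ft_force: [-0.8, 0.1, 5.2]
grip_width: 0.0093
```

Request:
carry_out(
  rows=[
    {"tx": 0,"ty": 0,"tz": 0.05,"yaw": 0},
  ],
)

```text
time_s: 19.1
position: [0.5692, 0.0812, 0.0852]
tool_rot: [[0.199, 0.979, -0.048], [0.98, -0.198, 0.016], [0.006, -0.051, -0.999]]
ft_force: [-2.3, -1.1, 6.8]
grip_width: 0.0092
```

Request:
carry_out(
  rows=[
    {"tx": 0,"ty": 0,"tz": 0.05,"yaw": 0},
  ],
)

```text
time_s: 19.2
position: [0.5692, 0.0812, 0.0852]
tool_rot: [[0.199, 0.979, -0.048], [0.98, -0.198, 0.016], [0.006, -0.05, -0.999]]
ft_force: [-2.1, -1.2, 6.0]
grip_width: 0.0094
```

Request:
carry_out(
  rows=[
    {"tx": 0,"ty": 0,"tz": 0.05,"yaw": 0},
  ],
)

```text
time_s: 19.3
position: [0.5692, 0.0813, 0.0852]
tool_rot: [[0.199, 0.979, -0.048], [0.98, -0.198, 0.016], [0.006, -0.05, -0.999]]
ft_force: [-2.0, -0.9, 6.0]
grip_width: 0.0093
```

Floor contact came at TCP z 85.2 mm, as predicted, with about 6 N. I release and rise clear.

Request:
carry_out(
  rows=[
    {"tx": 0,"ty": 0,"tz": 0,"yaw": 0},
    {"tx": 0,"ty": 0,"tz": 0,"yaw": 0},
    {"tx": 0,"ty": 0,"tz": 0,"yaw": 0},
    {"tx": 0,"ty": 0,"tz": 0,"yaw": 0},
    {"tx": 0,"ty": 0,"tz": 0,"yaw": 0},
    {"tx": 0,"ty": 0,"tz": 0,"yaw": 0},
    {"tx": 0,"ty": 0,"tz": 0,"yaw": 0},
    {"tx": 0,"ty": 0,"tz": -1.5,"yaw": 0},
    {"tx": 0,"ty": 0,"tz": -2.5,"yaw": 0},
    {"tx": 0,"ty": 0,"tz": -3,"yaw": 0},
    {"tx": 0,"ty": 0,"tz": -3,"yaw": 0},
    {"tx": 0,"ty": 0,"tz": 0,"yaw": 0},
  ],
  jaw=-1,
)

```text
time_s: 20.5
position: [0.5738, 0.0799, 0.1873]
tool_rot: [[0.199, 0.979, -0.05], [0.98, -0.198, 0.017], [0.007, -0.053, -0.999]]
ft_force: [-0.3, 0.1, 0.1]
grip_width: 0.0854
```

Request:
carry_out(
  rows=[
    {"tx": -4,"ty": -2,"tz": -2,"yaw": 0},
    {"tx": -4,"ty": -2,"tz": -1,"yaw": 0},
    {"tx": -4,"ty": -2,"tz": -1,"yaw": 0},
    {"tx": -4,"ty": -2,"tz": -0.5,"yaw": 0},
    {"tx": -4,"ty": -1,"tz": -0.5,"yaw": 0},
    {"tx": -4,"ty": -1,"tz": -0.5,"yaw": 0},
    {"tx": -4,"ty": -1,"tz": -0.5,"yaw": 0},
    {"tx": 0,"ty": 0,"tz": 0,"yaw": 0},
    {"tx": 0,"ty": 0,"tz": 0,"yaw": 0},
  ],
)

```text
time_s: 21.4
position: [0.4062, -0.1816, 0.2484]
tool_rot: [[0.197, 0.979, -0.055], [0.98, -0.197, 0.018], [0.007, -0.058, -0.998]]
ft_force: [0.7, 0.5, 0.1]
grip_width: 0.0854
```

```bash
python3 - <<'E'
from h import *
st()
t=env.get_image('top')[:,:,::-1].copy(); s=env.get_image('side')[:,:,::-1].copy()
W=np.zeros((600,800,3),np.uint8)
W[:280,:620]=cv2.resize(t[180:250,180:335],None,fx=4,fy=4,interpolation=cv2.INTER_CUBIC)
W[285:600,:300]=cv2.resize(s[205:310,285:385],None,fx=3,fy=3,interpolation=cv2.INTER_CUBIC)
W[285:600,310:800]=cv2.resize(s,(490,306))[:315] if False else cv2.resize(s,(490,315))
cv2.imwrite('pics/c4.png',W)
g=cv2.cvtColor(t,6);x0,x1,y0,y1=205,310,190,232;r=g[y0:y1,x0:x1]
k,l,stt,ce=cv2.connectedComponentsWithStats((r>120).astype(np.uint8))
for i in range(1,k):
    if 20<stt[i,4]<200:
        w=np.where(l==i,r.astype(float)-60,0);ys,xs=np.mgrid[y0:y1,x0:x1]
        u,v=(w*xs).sum()/w.sum(),(w*ys).sum()/w.sum(); p=plane('top',u,v,.102)
        d=p[:2]-[.5565,.0336]
        print(stt[i],u.round(2),v.round(2),p.round(4),'rack y,x',(d@[.196,.981]*1000).round(1),(d@[.981,-.196]*1000).round(1))
E
```

```text
t 21.4 [ 0.4062 -0.1816  0.2484] ang -11.36 F [0.67 0.5  0.11] T [-0.03 -0.04  0.03] w 0.0854
[ 4  8 10  7 51] 213.87 200.79 [0.5759 0.1167 0.102 ] rack y,x 85.3 2.8
[21 12 10  6 50] 230.48 204.62 [0.5679 0.0819 0.102 ] rack y,x 49.7 1.7
[ 39  12  13  14 126] 249.78 208.38 [0.5601 0.0416 0.102 ] rack y,x 8.5 1.9
[55 19 10  6 50] 264.45 211.31 [0.5539 0.011  0.102 ] rack y,x -22.7 1.9
[72 22 10  7 50] 281.21 215.07 [ 0.5461 -0.024   0.102 ] rack y,x -58.6 1.1
[89 25  9  6 43] 297.37 217.76 [ 0.5405 -0.0577  0.102 ] rack y,x -92.7 2.2
```

View pics/c4.png

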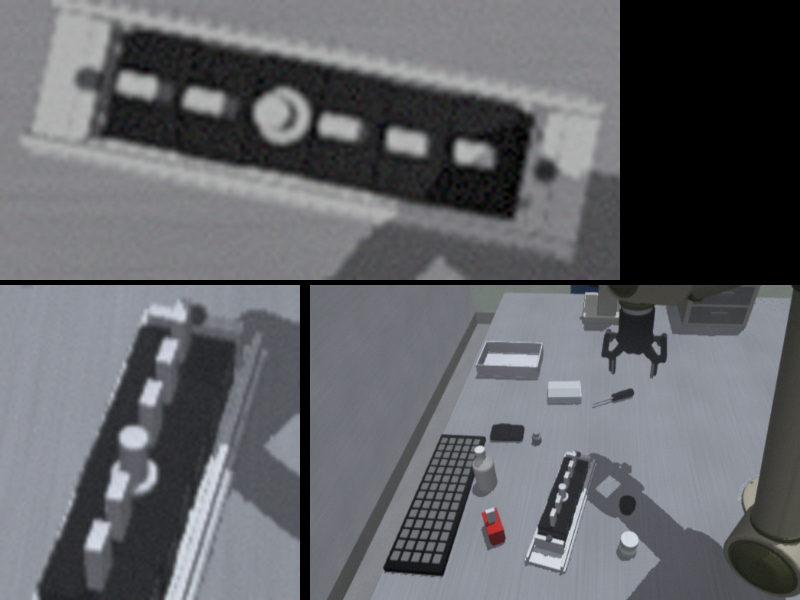

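The crop shows six tabs in an even row with the sample at (203,100), directly left of the post at about (280,112). The other things look undisturbed. One quick height and uprightness check against the side view, then I hand in.

```bash
python3 - <<'E'
from h import *
T=[(213.87,200.79),(230.48,204.62),(264.45,211.31),(281.21,215.07),(297.37,217.76)]
S=[(98,532),(120,484),(151,387),(168,344),(184,303)]
for n,a,b in zip(('left','sample','a','b','right'),T,S):
    p,e=tri(a,(285+b[0]/3,205+(b[1]-285)/3)); print(n,p.round(4),round(e,4))
env.close_job()
E
```

```text
left [0.5742 0.1167 0.1017] 0.0036
sample [0.5656 0.0821 0.1007] 0.0049
a [0.5522 0.0107 0.1037] 0.0034
b [ 0.5442 -0.0243  0.1046] 0.0036
right [ 0.5374 -0.058   0.1071] 0.006
the job is handed in; nothing more can be done
```

The sample cassette now stands in the rack directly left of the round-post cassette. I handed the job in at about 21 s of the 61 s allowed; no verdict was reported.

**What I did**
1. I gripped the leftmost cassette by its blade (55 N) and slid it left until it touched the left end plate, at about 5 N.
2. I gripped the round post (60 N) and slid it and the three cassettes to its right over to the right end plate. The force peaked at about 8 N, of which about 4.5 N was friction.
3. I lifted the sample and lowered it into the gap. It went in with only 1–2 N of drag, touched the rack floor at about 7 N at most, and I released it.

**Last checks**
- **Row position:** in the top view the sample is at y = 49.7 mm in the rack frame. The round post is at about 13.3 mm, so the sample sits about 36 mm to its left (32–49 allowed). The 13.3 mm comes from the neighbours' spacing and the arm's position when it let go. The raw image value for the post is 8.5 mm, because its flange pulls it sideways; even that would give 41 mm, still within limits.
- **Height:** the sample's blade top measured 100.7 mm high (102 expected), in line with its neighbours.
- **Centring:** its blade is in line with the others across the channel, within about 1 mm.

**What disagreed**
- **Cameras:** rays from the two cameras missed each other by 3–6 mm. The right-hand blade read 107 mm high; its blob was partly in shadow.
- **Tool tilt:** the tool picked up about 0.05 rad of tilt on the way, about 0.035 rad more than when it gripped the sample. The sample was released about 1 mm high at one end. Afterwards its blade top lined up with the others, so it seems to have settled flat; I did not measure its tilt directly.

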